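# Change over two push-pull air valves

### The job

Change the bench over from the red air valve to the green one: first push the red knob fully home, then pull the green knob all the way out until it clicks into its outer detent, and let go. The two valves must never be open together, and do not shift the mug, the jar or the label roll.

Things in the scene. Friction and masses are not known exactly. Their poses are not given: they have to be found in the camera images.
- red_valve: push-pull air valve with a RED knob, fixed to the desk. Dark foot plate 100x64x6 mm, grey pedestal, aluminium housing 106x46 mm, z 57 to 104 mm, red plate on top; fittings reach 40 mm to either side. Origin: centre of the foot's underside, on the desk. Its x axis points from the knob into the housing (the knob is pulled along -x), z is up.
- red_grip (a point): grip point of the red knob: on its level axis, 80 mm above the desk, mid-way along the round neck (34 mm across, 22 mm long). Ahead of the neck (valve's -x) is a head 46 mm across, 11 to 21 mm from this point; behind it a 12 mm stem, the fixed gland beginning 25 mm behind this point when home. Axes as the valve's; 88 mm ahead of the valve's origin when home, 128 mm fully out.
- red_knob (a joint): how far the red knob is pulled out, m: 0 = fully home (closed), 0.040 = fully out (open). A detent holds it at either end: about 6 to 8 N to break away, then 1.5 N of friction; it clicks in by itself over the last few mm. At the start it stands somewhere between half and fully out.
- green_valve: the same valve with a GREEN knob and colour plate; origin and axes as the red valve's.
- green_grip (a point): grip point of the green knob, defined as for the red one.
- green_knob (a joint): how far the green knob is pulled out, m: 0 = fully home (as at the start), 0.040 = fully out; detents as for the red one.
- mug: white mug with a red band, 83 mm across, 96 mm high, handle at one side; origin under it. Loose; leave alone.
- small_jar: brown jar with a white lid, 45 mm across, 52 mm high; origin at the centre of its underside. Loose; stands behind and between the valves; leave alone.
- label_roll: white roll lying flat, 121 mm across, 52 mm high; origin at the centre of its underside. Loose; leave alone.

How it is judged:
By the outcome, as a careful person would: the job done as asked, in the order asked, and still so for the second after the job is handed in, with the robot touching nothing.
It also fails if it takes over 51 s, if anything falls off the work surface, if the arm or the gripper's body presses on something with over 40 N, if the wrist force passes 120 N, or if a joint passes its speed limit or range.

### The arm

A 6-joint arm with a two-finger parallel gripper is mounted at the origin on the work surface; the furniture and walls round the work are solid. World frame = base frame: x ahead of the robot, y to its left, z up, the work surface at z = 0. Lengths are in m, angles in degrees, forces in N, time in s.
With the tool pointing down it reaches from about 0.25 to 0.775 m from the base axis. Payload 4 kg.
Tool frame: the origin (TCP) lies between the finger pads; the fingertips stand 17 mm ahead of it and the grasp point (between the pads) lies 2 mm behind it; y points along the fingers, z is the direction in which the jaws open and shut, and the axes are right-handed (so a half turn about y gives the same grasp; the last joint's range is limited). The gripper opens to 94 mm and grips with 3 to 60 N. Pads are 16 mm wide; open, the fingers measure 119 mm over their backs; the gripper's body (75 mm by 177 mm) begins 78 mm behind the grasp point.
Start: joints at [68.062, 4.996, 78.535, -0, 96.463, -5.907], TCP at [0.152, 0.529, 0.223] pointing down, gripper open.
Joint ranges: [-177.83, 177.83], [-43.37, 116.18], [15.69, 146.23], [-61.86, 241.86], [9.47, 152.12], [-147.06, 147.06]. Speed limits (degrees/s): [159.86, 159.86, 180, 180, 180, 180].

### API

Orientations are given as a 3x3 rotation matrix whose columns are the frame's x, y, z axes.
In Python, from rig import r gives the robot as it stands.
- The arm moves only by the tool step_arm, never from a script. Its argument "commands" is a list of rows, each an object of numbers: "dx", "dy", "dz": the shift along the tool's x, y, z in m; "ax", "ay", "az": the turn, a rotation vector about the tool's x, y, z in rad. A call has 1 to 8 rows; each row is the pose to reach, as a shift and turn from the pose commanded when the call began, along the tool's axes at that moment; what a row does not reach only later rows make up. A row lasts 1/12 s, in which the tool goes at most 41.7 mm and 7.16 degrees, less where a joint would pass 70% of its speed; a pose out of reach is approached as far as the arm can. A call with a gripper value outside its range is refused whole. "jaw" is the opening, from 0 (shut) to 1 (fully open), set as the call begins (left out, the last holds). The fingers move at their own pace and stop on an object; "squeeze" is the grip in N (left out, the last holds). Time passes only in rows, so rows that repeat a pose let the fingers close. It gives the time, the measured TCP pose, the force and the opening at its end, in the units of the state.
- r.get_obs(): the state, without advancing time (a new reading comes with each control period).
- r.snapshot(name): name is "side" or "top"; returns (picture, depth): 400x640x3 uint8, red, green, blue; 400x640 float32, m along the optical axis (not along the pixel's ray), 0 where there is no reading.
- r.get_calibration(name): a dict with "fx", "fy", "cx", "cy" (pixels), "k1" (the pictures are not rectified: a ray, as slopes to the right and down, at radius r is drawn at 1 + k1 r^2 times it, then the intrinsics apply), "extrinsics" (4x4, takes a point from camera to world coordinates). Camera axes: x right, y down, z forward; pixel columns grow to the right and rows downward; lengths in m; the calibration is good to about 2 mm. A picture is of the moment at which its call begins. get_calibration takes no time and is no camera call.
- r.close_job(): hands the job in, once; it reports no verdict.
The state is a dict: "time": time; "joint_pos": joint angles; "qvel": joint speeds; "effort": joint torques, N m; "eef_pos": TCP position; "ee_rot": TCP orientation; "ft_force": force on the tool from outside, world axes, zero at the start; "ft_torque": the same for the moment, N m; "finger_gap": opening from 0.0 (shut) to 1.0 (fully open).
Only numpy, scipy, OpenCV 4.12 (cv2) and the standard library are available. Lean on these libraries where they do the work, as an engineer would, in place of code of your own. Each camera call takes 0.05 s, during which the arm holds its last target.

## Working session

There is one attempt and no reset: what is moved stays moved. The work goes in short steps, Python scripts to look and compute and a tool call to move; the robot and the scene stay as the last step left them, time stands still between calls to the robot, and variables do not carry over. Pictures are saved under pics/ and viewed, and the job is handed in when it is done.

Besides the shell and the picture viewer there is one more tool, called as name(argument=value, ...), one argument or row to a line, values as JSON. step_arm: Moves the arm, as the interface text tells. Its arguments: {"type":"object","properties":{"commands":{"type":"array"},"jaw":{"type":"number"},"squeeze":{"type":"number"}},"required":["commands"]}

```bash
mkdir -p pics; cat > look.py <<'E'
import sys,cv2,numpy as np
from rig import r
tag=sys.argv[1]
for n in sys.argv[2:]:
    p,d=r.snapshot(n); np.save(f'{n}_d.npy',d); np.save(f'{n}_p.npy',p)
    cv2.imwrite(f'pics/{tag}_{n}.png',p[:,:,::-1])
E
python3 look.py a side top; python3 -c "
from rig import r
o=r.get_obs();print(o['time'],o['eef_pos'],o['ee_rot'],o['ft_force'],o['finger_gap'])
for n in('side','top'):print(r.get_calibration(n))"
```

```text
0.1 [0.15173942 0.52816371 0.22142025] [[ 9.61099759e-01 -7.28603268e-04  2.76200512e-01]
 [-2.76201414e-01 -1.88412907e-03  9.61097929e-01]
 [-1.79861677e-04 -9.99997960e-01 -2.01207725e-03]] [-0.51582338  0.56147798 -0.01937994] 0.999334939676713
{'fx': 403.4729033980578, 'fy': 403.4729033980578, 'cx': 322.9457540271632, 'cy': 201.4535034345229, 'k1': -0.05190150706684556, 'extrinsics': array([[-0.99922364,  0.03709677, -0.01326437,  0.51855237],
       [ 0.03415135,  0.64775257, -0.76108495,  0.64023507],
       [-0.01964176, -0.76094707, -0.64851659,  0.69243038],
       [ 0.        ,  0.        ,  0.        ,  1.        ]])}
{'fx': 510.1067036704636, 'fy': 510.1067036704636, 'cx': 318.7345917917268, 'cy': 198.76444722883932, 'k1': 0.00015912267236544222, 'extrinsics': array([[ 9.59793297e-03, -9.86835686e-01,  1.61441038e-01,
         2.75582406e-01],
       [-9.99950868e-01, -9.87211566e-03, -8.96269162e-04,
        -4.03365987e-02],
       [ 2.47823500e-03, -1.61424504e-01, -9.86881952e-01,
         1.37010148e+00],
       [ 0.00000000e+00,  0.00000000e+00,  0.00000000e+00,
         1.00000000e+00]])}
```

View pics/a_side.png

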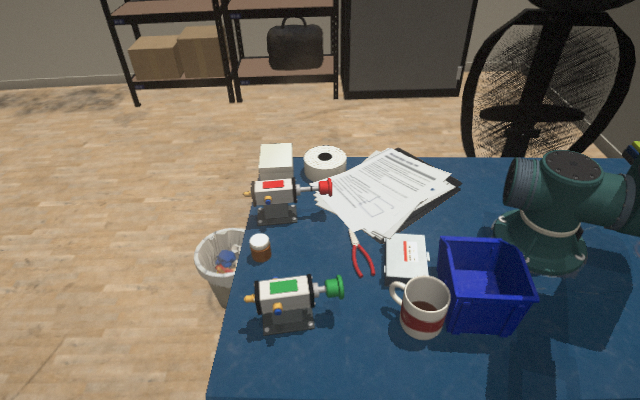

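View pics/a_top.png

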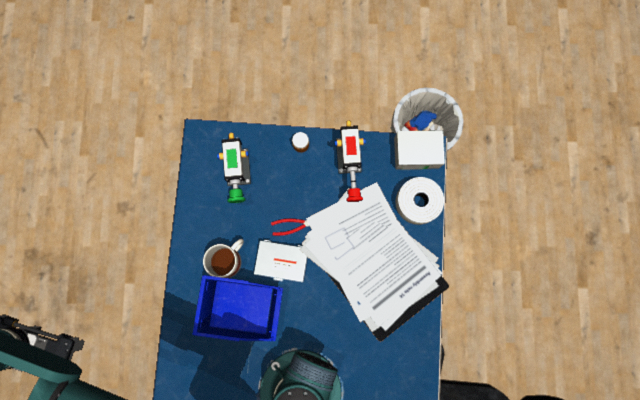

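The side view shows the red valve at about (275,190) with its knob out at (326,187), the green valve at about (285,295) with its knob at (335,288), the jar at (260,248), the mug at (425,305) and the label roll at (325,163). In the top view the red plate is at (350,145) with its knob at (354,194), and the green plate is at (232,158) with its knob at (236,195).

```bash
cat > geo.py <<'E'
import cv2,numpy as np
from rig import r
def ray(n,u,v):
    c=r.get_calibration(n);K=np.array([[c['fx'],0,c['cx']],[0,c['fy'],c['cy']],[0,0,1]])
    x=cv2.undistortPoints(np.array([[[u,v]]],float),K,np.array([c['k1'],0,0,0,0.]))[0,0]
    E=c['extrinsics'];return E[:3,3],E[:3,:3]@np.array([x[0],x[1],1])
def plane(n,u,v,z):
    o,d=ray(n,u,v);return o+d*(z-o[2])/d[2]
def atd(n,u,v,dep):
    o,d=ray(n,u,v);return o+d*dep
def tri(u1,v1,u2,v2):
    o1,d1=ray('side',u1,v1);o2,d2=ray('top',u2,v2)
    A=np.stack([d1,-d2],1);t=np.linalg.lstsq(A,o2-o1,rcond=None)[0]
    a,b=o1+d1*t[0],o2+d2*t[1];return (a+b)/2,np.linalg.norm(a-b)
def blobs(n,col):
    p=np.load(f'{n}_p.npy');h=cv2.cvtColor(p,cv2.COLOR_RGB2HSV)
    m=((h[...,0]<8)|(h[...,0]>172)) if col=='red' else ((h[...,0]>45)&(h[...,0]<80))
    m=(m&(h[...,1]>130)&(h[...,2]>50)).astype(np.uint8)
    k,l,s,c=cv2.connectedComponentsWithStats(m)
    return [(s[i],c[i],l==i) for i in range(1,k) if s[i][4]>40]
E
python3 - <<'E'
from geo import *
np.set_printoptions(precision=4,suppress=True)
for n in('top','side'):
  d=np.load(n+'_d.npy')
  for col in('red','green'):
    for s,c,m in blobs(n,col):
        P=np.array([atd(n,u,v,d[v,u]) for v,u in zip(*np.where(m&(d>0)))])
        print(n,col,s,c.round(1),np.median(P,0),'min',np.percentile(P,3,axis=0),'max',np.percentile(P,97,axis=0),
          cv2.minAreaRect(np.argwhere(m)[:,::-1].astype(np.float32)))
# others
for nm,u,v,z in(('jar',300,141,.052),('roll',420,200,.052),('mug',221,260,.096)): print(nm,plane('top',u,v,z))
E
```

```text
top red [405 121  12  10  42] [409.9 127. ] [ 0.8787 -0.3953 -0.5564] min [ 0.8676 -0.4175 -0.5667] max [ 0.8985 -0.3782 -0.547 ] ((410.50006103515625, 126.50001525878906), (11.31370735168457, 5.656853675842285), 45.0)
top red [346 136  11  19 170] [350.8 145.3] [ 0.6222 -0.1226  0.1038] min [ 0.5993 -0.133   0.0993] max [ 0.6444 -0.1101  0.1082] ((350.7665100097656, 145.23095703125), (18.096750259399414, 9.333362579345703), 85.91438293457031)
top red [347 188  16  14 168] [354.  194.6] [ 0.4949 -0.1305  0.0951] min [ 0.4827 -0.1471  0.0821] max [ 0.5128 -0.1157  0.1036] ((354.5, 194.5), (13.0, 15.0), 90.0)
top red [271 219  34   6 103] [286.9 220.8] [0.4375 0.0432 0.0071] min [0.4294 0.0004 0.0019] max [0.4428 0.0832 0.0124] ((287.384033203125, 220.818359375), (4.506536960601807, 33.128204345703125), 86.05481719970703)
top red [273 224  32  12 109] [288.5 231. ] [0.4076 0.0372 0.0078] min [ 0.4    -0.     -0.0016] max [0.426  0.078  0.0131] ((288.80706787109375, 230.65147399902344), (5.53974723815918, 32.272247314453125), 75.0685806274414)
top green [227 149  10  19 165] [231.5 158.
[... 1184 characters left out ...]
 0.0491] min [0.3065 0.228  0.0341] max [0.3605 0.2457 0.064 ] ((423.4652404785156, 324.26971435546875), (34.96816635131836, 12.957098007202148), 7.352379322052002)
side green [325 275  19  24 310] [334.9 286.5] [0.4922 0.1806 0.0938] min [0.4782 0.1565 0.076 ] max [0.5076 0.1914 0.1019] ((334.56646728515625, 287.1820373535156), (23.340778350830078, 17.33452033996582), 81.25383758544922)
side green [270 280  27  13 267] [283.3 286.1] [0.5867 0.1818 0.1034] min [0.5652 0.17   0.1016] max [0.6085 0.1927 0.1052] ((283.1707458496094, 286.0365905761719), (10.490996360778809, 25.730548858642578), 83.6598129272461)
jar [0.6468 0.0099 0.052 ]
roll [ 0.4906 -0.3067  0.052 ]
mug [0.3276 0.1995 0.096 ]
```

```bash
python3 - <<'E'
from geo import *
np.set_printoptions(precision=4,suppress=True)
for n in('top','side'):
  d=np.load(n+'_d.npy');vv,uu=np.where(d>0)
  c=r.get_calibration(n)
  P=np.array([atd(n,u,v,d[v,u]) for v,u in zip(vv,uu)])
  for nm,x,y in(('red',.622,-.122),('green',.586,.1815)):
    m=(np.abs(P[:,0]-x)<.075)&(np.abs(P[:,1]-y)<.05)&(np.abs(P[:,2]-.104)<.008)
    Q=P[m];R=cv2.minAreaRect((Q[:,:2]*1000).astype(np.float32))
    w=np.linalg.svd(Q[:,:2]-Q[:,:2].mean(0),full_matrices=False)[2][0];
    print(n,nm,m.sum(),Q.mean(0),R,'pca yaw',np.degrees(np.arctan2(w[1],w[0]))%180)
# plate corners cast to z=.105 -> yaw from ellipse-moment
for n in('top','side'):
  for col in('red','green'):
    B=blobs(n,col)
    for s,cc,m in B:
      q=plane(n,*cc,.105); 
      if .57<q[0]<.66 and abs(q[1])<.25:
        pts=np.array([plane(n,u,v,.105)[:2] for v,u in np.argwhere(m)]);w=np.linalg.svd(pts-pts.mean(0),full_matrices=False)[2][0]
        print(n,col,'plate',q,np.degrees(np.arctan2(w[1],w[0]))%180)
# knob head tri by blob centroids is biased; silhouettes: use left/right edges in top at z=.08
      q=plane(n,*cc,.08)
      if .46<q[0]<.53 and abs(q[1])<.25: 
        a=np.argwhere(m); rows=range(a[:,0].min(),a[:,0].max()+1)
        print(n,col,'knob',q,[( v,a[a[:,0]==v][:,1].min(),a[a[:,0]==v][:,1].max()) for v in rows])
E
```

```text
Traceback (most recent call last):
  File "geo.py", line 10, in atd
    o,d=ray(n,u,v);return o+d*dep
        ~~~^^^^^^^
  File "geo.py", line 4, in ray
    c=r.get_calibration(n);K=np.array([[c['fx'],0,c['cx']],[0,c['fy'],c['cy']],[0,0,1]])
ValueError: time passes only in moves, steps and waits
```

```bash
python3 - <<'E'
import cv2,numpy as np
a=np.load('top_p.npy')[115:215,205:380,::-1];b=np.load('side_p.npy')[160:340,230:360,::-1]
cv2.imwrite('pics/c1.png',cv2.resize(a,None,fx=4.5,fy=4.5,interpolation=cv2.INTER_CUBIC));cv2.imwrite('pics/c2.png',cv2.resize(b,None,fx=3.3,fy=3.3,interpolation=cv2.INTER_CUBIC))
E
```

```text
(no output)
```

View pics/c1.png

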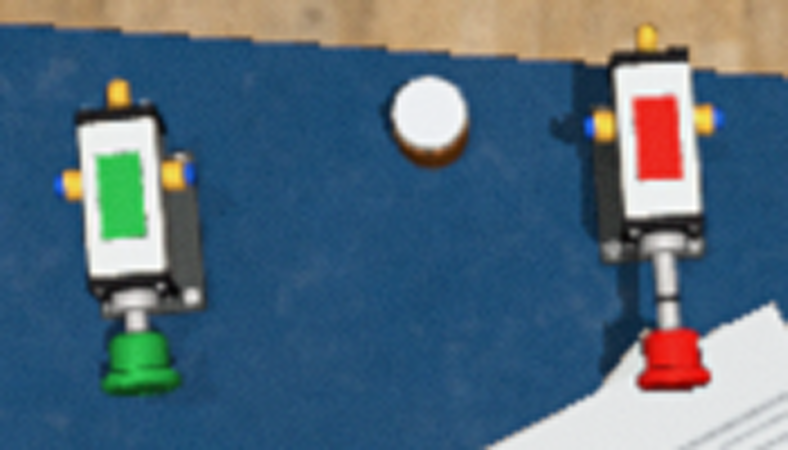

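View pics/c2.png

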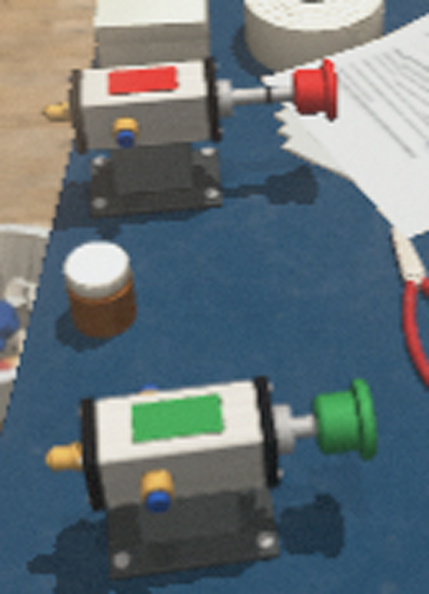

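The crops show the red knob far out on its stem, with a ring mark on it, and the green knob close to its gland. The front fittings and the jar are clear of both knobs. The failed script made too many calibration calls, so I'll cache the calibration.

```bash
python3 - <<'E'
import json
from rig import r
json.dump({n:{k:(v.tolist() if hasattr(v,'tolist') else v) for k,v in r.get_calibration(n).items()} for n in('side','top')},open('cal.json','w'))
E
sed -i 's/^from rig import r/import json\nCAL=json.load(open("cal.json"))/; s/c=r.get_calibration(n);/c=CAL[n];/; s/E=c\[.extrinsics.\]/E=np.array(c["extrinsics"])/' geo.py
cat > m.py <<'E'
from geo import *
np.set_printoptions(precision=4,suppress=True)
for n in('top','side'):
  d=np.load(n+'_d.npy')
  P=np.array([atd(n,u,v,d[v,u]) for v,u in zip(*np.where(d>0)) if 80<v<360 and 200<u<380])
  for nm,x,y in(('red',.622,-.122),('green',.586,.1815)):
    m=(np.abs(P[:,0]-x)<.075)&(np.abs(P[:,1]-y)<.035)&(np.abs(P[:,2]-.104)<.006)
    Q=P[m];R=cv2.minAreaRect((Q[:,:2]*1000).astype(np.float32))
    w=np.linalg.svd(Q[:,:2]-Q[:,:2].mean(0),full_matrices=False)[2][0];
    print(n,nm,m.sum(),Q.mean(0),R,'pca yaw',np.degrees(np.arctan2(w[1],w[0]))%180)
for n in('top','side'):
  for col in('red','green'):
    for s,cc,m in blobs(n,col):
      q=plane(n,*cc,.105); 
      if .57<q[0]<.66 and abs(q[1])<.25:
        pts=np.array([plane(n,u,v,.105)[:2] for v,u in np.argwhere(m)]);w=np.linalg.svd(pts-pts.mean(0),full_matrices=False)[2][0]
        print(n,col,'plate',q,np.degrees(np.arctan2(w[1],w[0]))%180)
      q=plane(n,*cc,.08)
      if .46<q[0]<.53 and abs(q[1])<.25: 
        a=np.argwhere(m).astype(int)
        print(n,col,'knob',q,[(int(v),int(a[a[:,0]==v][:,1].min()),int(a[a[:,0]==v][:,1].max())) for v in np.unique(a[:,0])])
E
python3 m.py
```

```text
top red 646 [ 0.6223 -0.1209  0.1026] ((622.9345703125, -121.28544616699219), (108.10945892333984, 44.4561767578125), 3.8395590782165527) pca yaw 4.304821346576546
top green 666 [0.585  0.1821 0.1026] ((585.74609375, 182.75973510742188), (110.2421646118164, 45.7262077331543), 6.843083381652832) pca yaw 6.490495189462592
side red 526 [ 0.6235 -0.1188  0.1022] ((624.30859375, -122.72337341308594), (104.95115661621094, 50.15547180175781), 3.8837456703186035) pca yaw 5.304414181672316
side green 1154 [0.5868 0.1845 0.1019] ((586.8021240234375, 182.5526885986328), (107.3950424194336, 47.06338119506836), 7.583914756774902) pca yaw 6.754862439440841
top red plate [ 0.6218 -0.122   0.105 ] 4.214569376084313
top red knob [ 0.4983 -0.1318  0.08  ] [(188, 350, 358), (189, 349, 359), (190, 348, 359), (191, 348, 359), (192, 348, 359), (193, 348, 359), (194, 349, 360), (195, 349, 360), (196, 349, 360), (197, 348, 361), (198, 347, 362), (199, 347, 362), (200, 347, 360), (201, 348, 353)]
top green plate [0.585  0.1815 0.105 ] 6.3142104649405155
top green knob [0.4923 0.1718 0.08  ] [(189, 231, 240),
[... 434 characters left out ...]
188, 319, 331), (189, 319, 331), (190, 319, 331), (191, 320, 331), (192, 320, 331), (193, 321, 331), (194, 329, 331), (195, 330, 330)]
side red plate [ 0.6235 -0.1201  0.105 ] 2.7572055251834136
side green knob [0.4921 0.1689 0.08  ] [(275, 337, 340), (276, 337, 340), (277, 337, 341), (278, 335, 341), (279, 328, 341), (280, 326, 342), (281, 325, 342), (282, 325, 342), (283, 326, 342), (284, 326, 342), (285, 326, 343), (286, 326, 342), (287, 327, 343), (288, 327, 343), (289, 327, 343), (290, 327, 343), (291, 327, 343), (292, 327, 343), (293, 327, 343), (294, 327, 343), (295, 327, 343), (296, 329, 343), (297, 341, 342), (298, 341, 341)]
side green plate [0.5863 0.1828 0.105 ] 6.095021522349184
```

Measured poses:

| Valve | Origin (x, y) | Yaw | Knob | Height check |
|---|---|---|---|---|
| Red | (0.6225, -0.1215) | 4.2° | about 31 mm out | housing top 0.103 |
| Green | (0.586, 0.182) | 6.6° | home | housing top 0.103 |

The housing rectangles measure about 108x46 mm, which fits the 106x46 mm given.

```bash
cat > go.py <<'E'
import sys,numpy as np
from rig import r
from scipy.spatial.transform import Rotation as Ro
# target: valve, dist along -x from origin, z ; prints tool deltas
V={'red':(.6225,-.1215,4.2),'green':(.586,.182,6.6)}
x,y,w=V[sys.argv[1]];s=float(sys.argv[2]);z=float(sys.argv[3]);a=np.radians(w)
ax=np.array([np.cos(a),np.sin(a),0]);T=np.array([x,y,0])-s*ax+[0,0,z]
o=r.get_obs();R=o['ee_rot']
Rt=np.stack([ax,[0,0,-1],[-ax[1],ax[0],0]],1)
print('t',o['time'],'tcp',o['eef_pos'].round(4),'tgt',T.round(4),'d',(R.T@(T-o['eef_pos'])).round(4),'rot',Ro.from_matrix(R.T@Rt).as_rotvec().round(4),'F',o['ft_force'].round(1),'gap',round(o['finger_gap'],3),'q',o['joint_pos'].round(0))
p=o['eef_pos']-np.array([x,y,0]);print('along',round(-p@ax,4),'lat',round(float(p@[-ax[1],ax[0],0]),4))
E
python3 go.py red .193 .20
```

```text
t 0.1 tcp [0.1517 0.5282 0.2214] tgt [ 0.43   -0.1356  0.2   ] d [ 0.4508  0.0225 -0.5611] rot [ 0.002  -0.3531 -0.0005] F [-0.5  0.6 -0. ] gap 0.999 q [68.  5. 79. -0. 96. -6.]
along 0.4219 lat 0.6824
```

step_arm(
  commands=[
    {"dx": 0.451,"dy": 0.022,"dz": -0.561,"ay": -0.353},
    {"dx": 0.451,"dy": 0.022,"dz": -0.561,"ay": -0.353},
    {"dx": 0.451,"dy": 0.022,"dz": -0.561,"ay": -0.353},
    {"dx": 0.451,"dy": 0.022,"dz": -0.561,"ay": -0.353},
    {"dx": 0.451,"dy": 0.022,"dz": -0.561,"ay": -0.353},
    {"dx": 0.451,"dy": 0.022,"dz": -0.561,"ay": -0.353},
    {"dx": 0.451,"dy": 0.022,"dz": -0.561,"ay": -0.353},
    {"dx": 0.451,"dy": 0.022,"dz": -0.561,"ay": -0.353},
  ],
  jaw=0,
  squeeze=30,
)

```text
$.commands[0]: bad value
```

```bash
python3 go.py red .193 .20
```

```text
t 0.1 tcp [0.1517 0.5282 0.2214] tgt [ 0.43   -0.1356  0.2   ] d [ 0.4508  0.0225 -0.5611] rot [ 0.002  -0.3531 -0.0005] F [-0.5  0.6 -0. ] gap 0.999 q [68.  5. 79. -0. 96. -6.]
along 0.4219 lat 0.6824
```

step_arm(
  commands=[
    {"dx": 0.025,"dy": 0.0,"dz": -0.031,"ax": 0,"ay": -0.04,"az": 0},
    {"dx": 0.05,"dy": 0.0,"dz": -0.062,"ax": 0,"ay": -0.08,"az": 0},
    {"dx": 0.075,"dy": 0.0,"dz": -0.093,"ax": 0,"ay": -0.12,"az": 0},
    {"dx": 0.1,"dy": 0.0,"dz": -0.124,"ax": 0,"ay": -0.16,"az": 0},
    {"dx": 0.125,"dy": 0.0,"dz": -0.155,"ax": 0,"ay": -0.2,"az": 0},
    {"dx": 0.15,"dy": 0.0,"dz": -0.186,"ax": 0,"ay": -0.24,"az": 0},
    {"dx": 0.175,"dy": 0.0,"dz": -0.217,"ax": 0,"ay": -0.28,"az": 0},
    {"dx": 0.2,"dy": 0.0,"dz": -0.248,"ax": 0,"ay": -0.32,"az": 0},
  ],
  jaw=0,
  squeeze=30,
)

```text
time: 0.77
eef_pos: [0.2755, 0.2332, 0.2221]
ee_rot: [[0.999, 0.0, -0.043], [0.043, -0.0, 0.999], [0.0, -1.0, -0.0]]
ft_force: [1.6, 0.2, -0.2]
finger_gap: 0.468
```

```bash
python3 go.py red .193 .20
```

```text
t 0.7667 tcp [0.2755 0.2332 0.2221] tgt [ 0.43   -0.1356  0.2   ] d [ 0.1385  0.0221 -0.3752] rot [ 0.0001 -0.0302  0.    ] F [ 1.6  0.2 -0.2] gap 0.468 q [ 31. -20. 101.  -0.  99. -61.]
along 0.3201 lat 0.3792
```

step_arm(
  commands=[
    {"dx": 0.014,"dy": 0.002,"dz": -0.037,"ax": 0,"ay": -0.03,"az": 0},
    {"dx": 0.028,"dy": 0.004,"dz": -0.075,"ax": 0,"ay": -0.03,"az": 0},
    {"dx": 0.042,"dy": 0.006,"dz": -0.112,"ax": 0,"ay": -0.03,"az": 0},
    {"dx": 0.056,"dy": 0.008,"dz": -0.15,"ax": 0,"ay": -0.03,"az": 0},
    {"dx": 0.07,"dy": 0.01,"dz": -0.187,"ax": 0,"ay": -0.03,"az": 0},
    {"dx": 0.084,"dy": 0.013,"dz": -0.225,"ax": 0,"ay": -0.03,"az": 0},
    {"dx": 0.098,"dy": 0.016,"dz": -0.262,"ax": 0,"ay": -0.03,"az": 0},
    {"dx": 0.112,"dy": 0.018,"dz": -0.3,"ax": 0,"ay": -0.03,"az": 0},
  ],
)

```text
time: 1.43
eef_pos: [0.3995, -0.0622, 0.2039]
ee_rot: [[0.998, -0.0, -0.069], [0.069, 0.001, 0.998], [-0.0, -1.0, 0.001]]
ft_force: [1.1, 0.4, 0.7]
finger_gap: 0.002
```

```bash
python3 go.py red .185 .078
```

```text
t 1.4333 tcp [ 0.3995 -0.0622  0.2039] tgt [ 0.438 -0.135  0.078] d [ 0.0334  0.1258 -0.0755] rot [-0.0006 -0.0038 -0.0002] F [1.1 0.4 0.7] gap 0.002 q [ -17.  -14.   98.    0.   96. -111.]
along 0.2181 lat 0.0755
```

step_arm(
  commands=[
    {"dx": 0.015,"dy": 0.0,"dz": -0.037,"ax": 0,"ay": 0,"az": 0},
    {"dx": 0.03,"dy": 0.0,"dz": -0.073,"ax": 0,"ay": 0,"az": 0},
    {"dx": 0.033,"dy": 0.03,"dz": -0.0755,"ax": 0,"ay": 0,"az": 0},
    {"dx": 0.033,"dy": 0.06,"dz": -0.0755,"ax": 0,"ay": 0,"az": 0},
    {"dx": 0.033,"dy": 0.09,"dz": -0.0755,"ax": 0,"ay": 0,"az": 0},
    {"dx": 0.033,"dy": 0.115,"dz": -0.0755,"ax": 0,"ay": 0,"az": 0},
    {"dx": 0.033,"dy": 0.126,"dz": -0.0755,"ax": 0,"ay": 0,"az": 0},
    {"dx": 0.033,"dy": 0.126,"dz": -0.0755,"ax": 0,"ay": 0,"az": 0},
  ],
)

```text
time: 2.1
eef_pos: [0.4353, -0.1322, 0.075]
ee_rot: [[0.998, -0.007, -0.07], [0.07, 0.003, 0.998], [-0.007, -1.0, 0.004]]
ft_force: [-0.2, -0.4, 0.1]
finger_gap: 0.003
```

```bash
python3 go.py red .149 .078; python3 look.py b top side
```

```text
t 2.1 tcp [ 0.4353 -0.1322  0.075 ] tgt [ 0.4739 -0.1324  0.078 ] d [ 0.0384 -0.0033 -0.0029] rot [-0.0036 -0.0032 -0.0066] F [-0.2 -0.4  0.1] gap 0.003 q [ -24.   -2.  103.    0.   80. -118.]
along 0.1874 lat 0.0031
```

View pics/b_side.png

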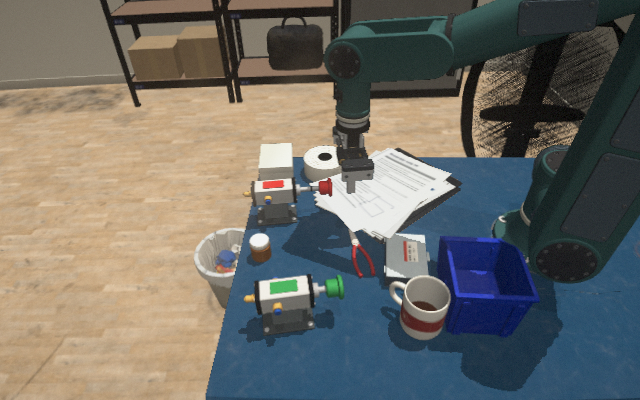

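The closed fingers (about (350,185)) stand just ahead of the red knob head (326,187). I'll push along the valve axis in small steps and watch the force.

step_arm(
  commands=[
    {"dx": 0.008,"dy": -0.001,"dz": -0.003,"ax": 0,"ay": 0,"az": 0},
    {"dx": 0.016,"dy": -0.002,"dz": -0.003,"ax": 0,"ay": 0,"az": 0},
    {"dx": 0.024,"dy": -0.002,"dz": -0.003,"ax": 0,"ay": 0,"az": 0},
    {"dx": 0.032,"dy": -0.002,"dz": -0.003,"ax": 0,"ay": 0,"az": 0},
    {"dx": 0.038,"dy": -0.002,"dz": -0.003,"ax": 0,"ay": 0,"az": 0},
    {"dx": 0.044,"dy": -0.002,"dz": -0.003,"ax": 0,"ay": 0,"az": 0},
    {"dx": 0.05,"dy": -0.002,"dz": -0.003,"ax": 0,"ay": 0,"az": 0},
    {"dx": 0.056,"dy": -0.002,"dz": -0.003,"ax": 0,"ay": 0,"az": 0},
  ],
)

```text
time: 2.87
eef_pos: [0.4928, -0.1324, 0.0806]
ee_rot: [[0.998, -0.005, -0.07], [0.07, -0.0, 0.998], [-0.005, -1.0, -0.0]]
ft_force: [-6.7, -0.9, 5.0]
finger_gap: 0.005
```

```bash
python3 go.py red .117 .078
```

```text
t 2.8667 tcp [ 0.4928 -0.1324  0.0806] tgt [ 0.5058 -0.1301  0.078 ] d [0.0132 0.0025 0.0014] rot [ 0.     -0.0028 -0.0046] F [-6.7 -0.9  5. ] gap 0.005 q [ -21.    4.   96.   -0.   80. -115.]
along 0.1301 lat -0.0014
```

step_arm(
  commands=[
    {"dx": 0.003,"dy": 0,"dz": 0,"ax": 0,"ay": 0,"az": 0},
    {"dx": 0.006,"dy": 0,"dz": 0,"ax": 0,"ay": 0,"az": 0},
    {"dx": 0.009,"dy": 0,"dz": 0,"ax": 0,"ay": 0,"az": 0},
    {"dx": 0.01,"dy": 0,"dz": 0,"ax": 0,"ay": 0,"az": 0},
  ],
)

```text
time: 3.2
eef_pos: [0.5046, -0.1315, 0.0804]
ee_rot: [[0.998, 0.001, -0.07], [0.07, 0.0, 0.998], [0.001, -1.0, 0.0]]
ft_force: [-0.4, -0.8, 0.1]
finger_gap: 0.004
```

```bash
python3 go.py red .117 .078;python3 look.py c side
```

```text
t 3.2 tcp [ 0.5046 -0.1315  0.0804] tgt [ 0.5058 -0.1301  0.078 ] d [0.0013 0.0024 0.0013] rot [-0.0001 -0.0029  0.0007] F [-0.4 -0.8  0.1] gap 0.004 q [ -21.    6.   94.    0.   80. -115.]
along 0.1183 lat -0.0013
```

View pics/c_side.png

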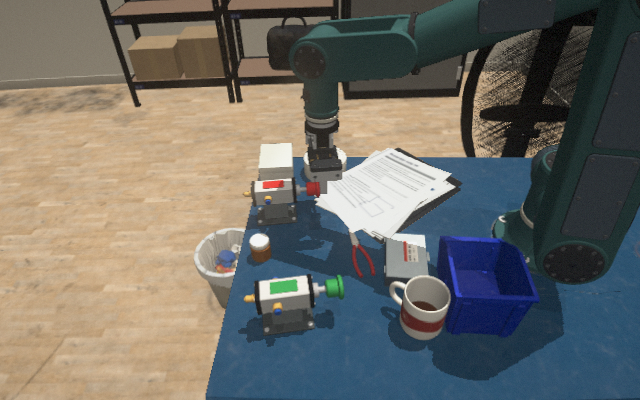

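The force has dropped to about 0, so the knob seems to have clicked in ahead of the fingers. I'll press a little further to feel the hard stop.

step_arm(
  commands=[
    {"dx": 0.001,"dy": 0,"dz": 0,"ax": 0,"ay": 0,"az": 0},
    {"dx": 0.002,"dy": 0,"dz": 0,"ax": 0,"ay": 0,"az": 0},
    {"dx": 0.002,"dy": 0,"dz": 0,"ax": 0,"ay": 0,"az": 0},
  ],
)

```text
time: 3.5
eef_pos: [0.5057, -0.1314, 0.0804]
ee_rot: [[0.998, -0.001, -0.07], [0.07, 0.0, 0.998], [-0.001, -1.0, 0.0]]
ft_force: [-0.9, -0.3, 0.8]
finger_gap: 0.006
```

step_arm(
  commands=[
    {"dx": 0.001,"dy": 0,"dz": 0,"ax": 0,"ay": 0,"az": 0},
    {"dx": 0.002,"dy": 0,"dz": 0,"ax": 0,"ay": 0,"az": 0},
    {"dx": 0.002,"dy": 0,"dz": 0,"ax": 0,"ay": 0,"az": 0},
  ],
)

```text
time: 3.75
eef_pos: [0.5058, -0.1313, 0.0804]
ee_rot: [[0.998, -0.005, -0.07], [0.07, 0.0, 0.998], [-0.005, -1.0, 0.001]]
ft_force: [-6.9, -0.3, 4.4]
finger_gap: 0.007
```

step_arm(
  commands=[
    {"dx": 0.001,"dy": 0,"dz": 0,"ax": 0,"ay": 0,"az": 0},
    {"dx": 0.002,"dy": 0,"dz": 0,"ax": 0,"ay": 0,"az": 0},
    {"dx": 0.002,"dy": 0,"dz": 0,"ax": 0,"ay": 0,"az": 0},
  ],
)

```text
time: 4.0
eef_pos: [0.5058, -0.1313, 0.0804]
ee_rot: [[0.997, -0.01, -0.07], [0.07, 0.0, 0.998], [-0.01, -1.0, 0.001]]
ft_force: [-12.9, -0.6, 8.2]
finger_gap: 0.008
```

There is a hard stop at along = 0.117 m: 12.9 N and no movement, which is the position expected for home (109 + 8 mm). I'll back off, then lift and check.

step_arm(
  commands=[
    {"dx": -0.015,"dy": 0,"dz": 0,"ax": 0,"ay": 0,"az": 0},
    {"dx": -0.035,"dy": 0,"dz": 0,"ax": 0,"ay": 0,"az": 0},
    {"dx": -0.06,"dy": 0,"dz": 0,"ax": 0,"ay": 0,"az": 0},
    {"dx": -0.07,"dy": -0.02,"dz": 0,"ax": 0,"ay": 0,"az": 0},
    {"dx": -0.07,"dy": -0.05,"dz": 0.01,"ax": 0,"ay": 0,"az": 0},
    {"dx": -0.07,"dy": -0.08,"dz": 0.03,"ax": 0,"ay": 0,"az": 0},
    {"dx": -0.07,"dy": -0.11,"dz": 0.05,"ax": 0,"ay": 0,"az": 0},
    {"dx": -0.07,"dy": -0.12,"dz": 0.085,"ax": 0,"ay": 0,"az": 0},
  ],
)

```text
time: 4.67
eef_pos: [0.4366, -0.0525, 0.2057]
ee_rot: [[0.998, 0.01, -0.067], [0.067, -0.003, 0.998], [0.01, -1.0, -0.004]]
ft_force: [0.8, 0.5, -0.2]
finger_gap: 0.005
```

```bash
python3 go.py green .088 .2;python3 look.py d side top; python3 m.py
```

```text
t 4.6667 tcp [ 0.4366 -0.0525  0.2057] tgt [0.4986 0.1719 0.2   ] d [0.0767 0.0057 0.2198] rot [ 0.0038 -0.0485  0.0099] F [ 0.8  0.5 -0.2] gap 0.005 q [ -14.  -10.   94.   -0.   94. -108.]
along 0.1753 lat -0.2157
top red 648 [ 0.6219 -0.1212  0.1025] ((623.0375366210938, -121.06990051269531), (107.35021209716797, 43.983673095703125), 4.110609531402588) pca yaw 5.070379166321942
top green 670 [0.5856 0.1817 0.1027] ((585.480224609375, 181.60659790039062), (106.76676940917969, 46.02582550048828), 7.329122543334961) pca yaw 7.120845898820477
side red 531 [ 0.6237 -0.1187  0.1021] ((624.1043701171875, -121.52535247802734), (104.42378234863281, 47.135990142822266), 4.903499603271484) pca yaw 5.324127638392724
side green 1159 [0.5866 0.1845 0.1019] ((586.9895629882812, 182.12521362304688), (106.65299987792969, 47.03390884399414), 6.481739521026611) pca yaw 6.759599736641454
top red plate [ 0.6218 -0.122   0.105 ] 4.214569376084313
top green plate [0.5849 0.1816 0.105 ] 6.50094663631819
top green knob [0.4922 0.1717 0.08  ] [(188, 238, 238), (189, 231, 240), (190, 230, 241), (191, 229, 241), (192, 229, 241), (193, 229, 241), (194, 230, 242), (195, 230, 242), (196, 229, 242), (197, 230, 243), (198, 229, 244), (199, 228, 244), (200, 228, 244), (201, 228, 243), (202, 229, 238)]
side red plate [ 0.6237 -0.1202  0.105 ] 3.613663101179029
side green knob [0.4922 0.1696 0.08  ] [(275, 337, 340), (276, 337, 340), (277, 337, 341), (278, 335, 341), (279, 327, 341), (280, 326, 342), (281, 325, 342), (282, 325, 342), (283, 325, 342), (284, 325, 342), (285, 326, 342), (286, 326, 343), (287, 327, 343), (288, 327, 343), (289, 327, 343), (290, 327, 343), (291, 327, 343), (292, 327, 343), (293, 327, 343), (294, 327, 343), (295, 327, 343), (296, 329, 343), (297, 340, 342), (298, 340, 342)]
side green plate [0.5864 0.1829 0.105 ] 5.320974581562651
```

View pics/d_side.png

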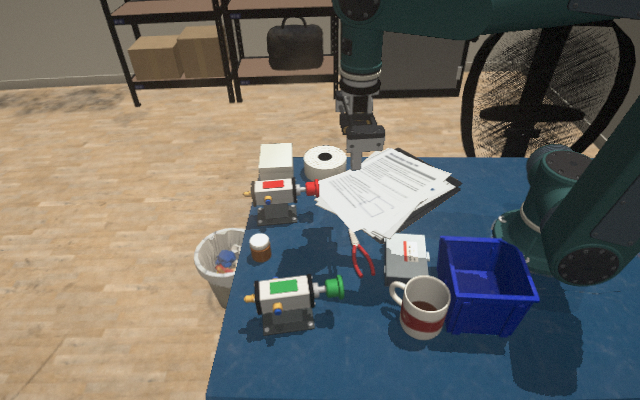

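```bash
python3 - <<'E'
from geo import *
for n in('side','top'):
  for s,cc,m in blobs(n,'red'):
    q=plane(n,*cc,.08)
    if .5<q[0]<.57 and abs(q[1])<.25: print(n,q,s,'dist from origin',np.hypot(.6225-q[0],-.1215-q[1]))
E
```

```text
side [ 0.53009094 -0.13189844  0.08      ] [306 179  13  18 176] dist from origin 0.09299227030774666
```

step_arm(
  commands=[
    {"dx": 0.01,"dy": 0.0,"dz": 0.03,"ax": 0,"ay": -0.02,"az": 0},
    {"dx": 0.02,"dy": 0.0,"dz": 0.06,"ax": 0,"ay": -0.045,"az": 0},
    {"dx": 0.035,"dy": 0.0,"dz": 0.095,"ax": 0,"ay": -0.045,"az": 0},
    {"dx": 0.045,"dy": 0.0,"dz": 0.13,"ax": 0,"ay": -0.045,"az": 0},
    {"dx": 0.057,"dy": 0.0,"dz": 0.165,"ax": 0,"ay": -0.045,"az": 0},
    {"dx": 0.07,"dy": 0.0,"dz": 0.2,"ax": 0,"ay": -0.045,"az": 0},
    {"dx": 0.077,"dy": 0.0,"dz": 0.22,"ax": 0,"ay": -0.045,"az": 0},
    {"dx": 0.077,"dy": 0.0,"dz": 0.22,"ax": 0,"ay": -0.045,"az": 0},
  ],
  jaw=1,
)

```text
time: 5.43
eef_pos: [0.4961, 0.177, 0.199]
ee_rot: [[0.993, -0.001, -0.12], [0.12, 0.002, 0.993], [-0.001, -1.0, 0.002]]
ft_force: [-0.3, -1.5, -0.5]
finger_gap: 0.536
```

step_arm(
  commands=[
    {"dx": 0,"dy": 0,"dz": 0,"ax": 0,"ay": 0,"az": 0},
    {"dx": 0,"dy": 0,"dz": 0,"ax": 0,"ay": 0,"az": 0},
    {"dx": 0,"dy": 0,"dz": 0,"ax": 0,"ay": 0,"az": 0},
    {"dx": 0,"dy": 0,"dz": 0,"ax": 0,"ay": 0,"az": 0},
  ],
)

```text
time: 5.77
eef_pos: [0.4954, 0.1723, 0.2005]
ee_rot: [[0.994, 0.0, -0.113], [0.113, -0.0, 0.994], [0.0, -1.0, -0.0]]
ft_force: [-0.5, -0.2, 0.2]
finger_gap: 0.817
```

```bash
python3 go.py green .088 .08
```

```text
t 5.7667 tcp [0.4954 0.1723 0.2005] tgt [0.4986 0.1719 0.08  ] d [ 0.003   0.1205 -0.0007] rot [ 0.0001 -0.002   0.0003] F [-0.5 -0.2  0.2] gap 0.817 q [ 13.   2.  84.  -0.  94. -84.]
along 0.0911 lat 0.0007
```

The red knob centroid is 0.093 m from its origin, and the green one, at home, is 0.094 m, so red is home. I'll descend around the green neck with the jaws open.

step_arm(
  commands=[
    {"dx": 0.003,"dy": 0.0,"dz": -0.001,"ax": 0,"ay": 0,"az": 0},
    {"dx": 0.003,"dy": 0.02,"dz": -0.001,"ax": 0,"ay": 0,"az": 0},
    {"dx": 0.003,"dy": 0.045,"dz": -0.001,"ax": 0,"ay": 0,"az": 0},
    {"dx": 0.003,"dy": 0.07,"dz": -0.001,"ax": 0,"ay": 0,"az": 0},
    {"dx": 0.003,"dy": 0.095,"dz": -0.001,"ax": 0,"ay": 0,"az": 0},
    {"dx": 0.003,"dy": 0.115,"dz": -0.001,"ax": 0,"ay": 0,"az": 0},
    {"dx": 0.003,"dy": 0.122,"dz": -0.001,"ax": 0,"ay": 0,"az": 0},
    {"dx": 0.003,"dy": 0.122,"dz": -0.001,"ax": 0,"ay": 0,"az": 0},
  ],
)

```text
time: 6.43
eef_pos: [0.4972, 0.172, 0.0764]
ee_rot: [[0.993, -0.004, -0.114], [0.114, -0.001, 0.993], [-0.004, -1.0, -0.0]]
ft_force: [-0.4, 0.3, 0.6]
finger_gap: 0.995
```

```bash
python3 go.py green .088 .078; python3 look.py e side top; python3 -c "
import cv2,numpy as np
a=np.load('side_p.npy')[200:330,240:420,::-1];cv2.imwrite('pics/e_c.png',cv2.resize(a,None,fx=4,fy=4,interpolation=cv2.INTER_CUBIC))"
```

```text
t 6.4333 tcp [0.4972 0.172  0.0764] tgt [0.4986 0.1719 0.078 ] d [ 0.0014 -0.0017 -0.0003] rot [ 0.0005 -0.0009 -0.0044] F [-0.4  0.3  0.6] gap 0.995 q [ 13.   7.  94.   0.  80. -84.]
along 0.0894 lat 0.0003
```

View pics/e_c.png

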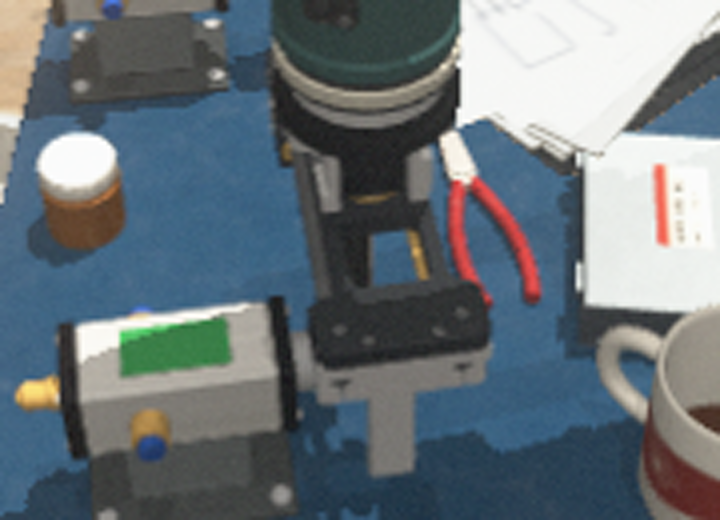

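The fingers straddle the green neck (pad finger at about (392,430) in the crop) with no contact force, and the jar and mug are clear. I'll nudge 1 mm and close.

step_arm(
  commands=[
    {"dx": 0.001,"dy": -0.002,"dz": 0,"ax": 0,"ay": 0,"az": 0},
    {"dx": 0.001,"dy": -0.002,"dz": 0,"ax": 0,"ay": 0,"az": 0},
    {"dx": 0.001,"dy": -0.002,"dz": 0,"ax": 0,"ay": 0,"az": 0},
    {"dx": 0.001,"dy": -0.002,"dz": 0,"ax": 0,"ay": 0,"az": 0},
    {"dx": 0.001,"dy": -0.002,"dz": 0,"ax": 0,"ay": 0,"az": 0},
    {"dx": 0.001,"dy": -0.002,"dz": 0,"ax": 0,"ay": 0,"az": 0},
    {"dx": 0.001,"dy": -0.002,"dz": 0,"ax": 0,"ay": 0,"az": 0},
    {"dx": 0.001,"dy": -0.002,"dz": 0,"ax": 0,"ay": 0,"az": 0},
  ],
  jaw=0.2,
  squeeze=25,
)

```text
time: 7.2
eef_pos: [0.4995, 0.1731, 0.0804]
ee_rot: [[0.993, -0.0, -0.115], [0.115, 0.0, 0.993], [-0.0, -1.0, 0.0]]
ft_force: [-0.1, 0.3, -0.3]
finger_gap: 0.471
```

step_arm(
  commands=[
    {"dx": 0,"dy": 0,"dz": 0,"ax": 0,"ay": 0,"az": 0},
    {"dx": 0,"dy": 0,"dz": 0,"ax": 0,"ay": 0,"az": 0},
    {"dx": 0,"dy": 0,"dz": 0,"ax": 0,"ay": 0,"az": 0},
    {"dx": 0,"dy": 0,"dz": 0,"ax": 0,"ay": 0,"az": 0},
  ],
)

```text
time: 7.53
eef_pos: [0.4996, 0.1717, 0.0803]
ee_rot: [[0.993, -0.0, -0.115], [0.115, -0.003, 0.993], [-0.0, -1.0, -0.003]]
ft_force: [-0.1, -6.4, 0.9]
finger_gap: 0.352
```

```bash
python3 go.py green .13 .078
```

```text
t 7.5333 tcp [0.4996 0.1717 0.0803] tgt [0.4569 0.1671 0.078 ] d [-0.043   0.0024  0.0003] rot [ 0.0026 -0.0004 -0.0004] F [-0.1 -6.4  0.9] gap 0.352 q [ 13.   6.  93.  -0.  80. -84.]
along 0.087 lat -0.0003
```

The gap is 33 mm, so it is on the neck. I'll relieve the side force and pull.

step_arm(
  commands=[
    {"dx": 0,"dy": 0,"dz": -0.0015,"ax": 0,"ay": 0,"az": 0},
    {"dx": -0.004,"dy": 0,"dz": -0.0015,"ax": 0,"ay": 0,"az": 0},
    {"dx": -0.008,"dy": 0,"dz": -0.0015,"ax": 0,"ay": 0,"az": 0},
    {"dx": -0.012,"dy": 0,"dz": -0.0015,"ax": 0,"ay": 0,"az": 0},
    {"dx": -0.016,"dy": 0,"dz": -0.0015,"ax": 0,"ay": 0,"az": 0},
    {"dx": -0.02,"dy": 0,"dz": -0.0015,"ax": 0,"ay": 0,"az": 0},
    {"dx": -0.024,"dy": 0,"dz": -0.0015,"ax": 0,"ay": 0,"az": 0},
    {"dx": -0.028,"dy": 0,"dz": -0.0015,"ax": 0,"ay": 0,"az": 0},
  ],
)

```text
time: 8.2
eef_pos: [0.4736, 0.1687, 0.0804]
ee_rot: [[0.993, 0.005, -0.115], [0.115, 0.001, 0.993], [0.005, -1.0, 0.0]]
ft_force: [5.7, -0.5, -4.5]
finger_gap: 0.354
```

```bash
python3 go.py green .13 .078
```

```text
t 8.2 tcp [0.4736 0.1687 0.0804] tgt [0.4569 0.1671 0.078 ] d [-0.0168  0.0023  0.0003] rot [-0.0005 -0.      0.005 ] F [ 5.7 -0.5 -4.5] gap 0.354 q [ 13.   3.  97.  -0.  80. -83.]
along 0.1132 lat -0.0003
```

step_arm(
  commands=[
    {"dx": -0.003,"dy": 0,"dz": 0,"ax": 0,"ay": 0,"az": 0},
    {"dx": -0.006,"dy": 0,"dz": 0,"ax": 0,"ay": 0,"az": 0},
    {"dx": -0.009,"dy": 0,"dz": 0,"ax": 0,"ay": 0,"az": 0},
    {"dx": -0.011,"dy": 0,"dz": 0,"ax": 0,"ay": 0,"az": 0},
    {"dx": -0.013,"dy": 0,"dz": 0,"ax": 0,"ay": 0,"az": 0},
    {"dx": -0.013,"dy": 0,"dz": 0,"ax": 0,"ay": 0,"az": 0},
  ],
)

```text
time: 8.7
eef_pos: [0.4598, 0.167, 0.0804]
ee_rot: [[0.993, 0.003, -0.115], [0.115, 0.001, 0.993], [0.003, -1.0, 0.0]]
ft_force: [4.0, -0.8, -3.9]
finger_gap: 0.354
```

step_arm(
  commands=[
    {"dx": -0.001,"dy": 0,"dz": 0,"ax": 0,"ay": 0,"az": 0},
    {"dx": -0.002,"dy": 0,"dz": 0,"ax": 0,"ay": 0,"az": 0},
    {"dx": -0.002,"dy": 0,"dz": 0,"ax": 0,"ay": 0,"az": 0},
  ],
)

```text
time: 8.95
eef_pos: [0.4597, 0.1671, 0.0804]
ee_rot: [[0.993, 0.007, -0.115], [0.115, 0.001, 0.993], [0.007, -1.0, 0.001]]
ft_force: [10.3, -0.1, -8.1]
finger_gap: 0.356
```

```bash
python3 go.py green .13 .078
```

```text
t 8.95 tcp [0.4597 0.1671 0.0804] tgt [0.4569 0.1671 0.078 ] d [-0.0028  0.0024  0.0003] rot [-0.0005 -0.0001  0.0073] F [10.3 -0.1 -8.1] gap 0.356 q [ 13.   1.  99.  -0.  79. -83.]
along 0.1272 lat -0.0003
```

step_arm(
  commands=[
    {"dx": -0.001,"dy": 0,"dz": 0,"ax": 0,"ay": 0,"az": 0},
    {"dx": -0.0015,"dy": 0,"dz": 0,"ax": 0,"ay": 0,"az": 0},
    {"dx": -0.0015,"dy": 0,"dz": 0,"ax": 0,"ay": 0,"az": 0},
  ],
)

```text
time: 9.2
eef_pos: [0.4596, 0.167, 0.0805]
ee_rot: [[0.993, 0.01, -0.115], [0.115, 0.002, 0.993], [0.011, -1.0, 0.001]]
ft_force: [14.6, -0.4, -11.8]
finger_gap: 0.358
```

step_arm(
  commands=[
    {"dx": 0.0015,"dy": 0,"dz": 0,"ax": 0,"ay": 0,"az": 0},
    {"dx": 0.003,"dy": 0,"dz": 0,"ax": 0,"ay": 0,"az": 0},
    {"dx": 0.0035,"dy": 0,"dz": 0,"ax": 0,"ay": 0,"az": 0},
    {"dx": 0.0035,"dy": 0,"dz": 0,"ax": 0,"ay": 0,"az": 0},
  ],
)

```text
time: 9.53
eef_pos: [0.4598, 0.167, 0.0804]
ee_rot: [[0.993, 0.002, -0.115], [0.115, 0.001, 0.993], [0.002, -1.0, 0.0]]
ft_force: [5.0, -1.3, -4.9]
finger_gap: 0.353
```

Hard stop at 14.6 N after 40.2 mm of travel. I'll let go.

step_arm(
  commands=[
    {"dx": 0.001,"dy": 0,"dz": 0,"ax": 0,"ay": 0,"az": 0},
    {"dx": 0.001,"dy": 0,"dz": 0,"ax": 0,"ay": 0,"az": 0},
    {"dx": 0.001,"dy": 0,"dz": 0,"ax": 0,"ay": 0,"az": 0},
    {"dx": 0.001,"dy": 0,"dz": 0,"ax": 0,"ay": 0,"az": 0},
    {"dx": 0.001,"dy": 0,"dz": 0,"ax": 0,"ay": 0,"az": 0},
    {"dx": 0.001,"dy": 0,"dz": 0,"ax": 0,"ay": 0,"az": 0},
    {"dx": 0.001,"dy": 0,"dz": 0,"ax": 0,"ay": 0,"az": 0},
    {"dx": 0.001,"dy": 0,"dz": 0,"ax": 0,"ay": 0,"az": 0},
  ],
  jaw=1,
)

```text
time: 10.2
eef_pos: [0.4599, 0.167, 0.0805]
ee_rot: [[0.993, -0.0, -0.115], [0.115, 0.0, 0.993], [-0.0, -1.0, 0.0]]
ft_force: [-0.1, -0.9, 0.1]
finger_gap: 0.886
```

step_arm(
  commands=[
    {"dx": 0,"dy": 0,"dz": 0,"ax": 0,"ay": 0,"az": 0},
    {"dx": 0,"dy": 0,"dz": 0,"ax": 0,"ay": 0,"az": 0},
    {"dx": 0,"dy": 0,"dz": 0,"ax": 0,"ay": 0,"az": 0},
    {"dx": 0,"dy": 0,"dz": 0,"ax": 0,"ay": 0,"az": 0},
  ],
)

```text
time: 10.53
eef_pos: [0.46, 0.167, 0.0805]
ee_rot: [[0.993, -0.0, -0.115], [0.115, 0.0, 0.993], [-0.0, -1.0, 0.0]]
ft_force: [0.0, 0.2, 0.5]
finger_gap: 1.0
```

```bash
python3 go.py green .128 .2
```

```text
t 10.5333 tcp [0.46   0.167  0.0805] tgt [0.4588 0.1673 0.2   ] d [-0.0011 -0.1195  0.0005] rot [-0.0001  0.     -0.    ] F [0.  0.2 0.5] gap 1.0 q [ 13.   2.  99.   0.  80. -83.]
along 0.1269 lat -0.0004
```

Now lift straight up, then move back over the middle of the bench for an unobstructed look.

step_arm(
  commands=[
    {"dx": 0,"dy": -0.01,"dz": 0,"ax": 0,"ay": 0,"az": 0},
    {"dx": 0,"dy": -0.03,"dz": 0,"ax": 0,"ay": 0,"az": 0},
    {"dx": 0,"dy": -0.055,"dz": 0,"ax": 0,"ay": 0,"az": 0},
    {"dx": 0,"dy": -0.085,"dz": 0,"ax": 0,"ay": 0,"az": 0},
    {"dx": 0,"dy": -0.115,"dz": 0,"ax": 0,"ay": 0,"az": 0},
    {"dx": 0,"dy": -0.145,"dz": 0,"ax": 0,"ay": 0,"az": 0},
    {"dx": -0.02,"dy": -0.16,"dz": -0.02,"ax": 0,"ay": 0,"az": 0},
    {"dx": -0.04,"dy": -0.16,"dz": -0.05,"ax": 0,"ay": 0,"az": 0},
  ],
)

```text
time: 11.2
eef_pos: [0.4277, 0.1138, 0.246]
ee_rot: [[0.993, 0.009, -0.119], [0.119, 0.002, 0.993], [0.009, -1.0, 0.001]]
ft_force: [0.9, 0.6, 0.2]
finger_gap: 1.002
```

step_arm(
  commands=[
    {"dx": -0.015,"dy": 0,"dz": -0.025,"ax": 0,"ay": 0,"az": 0},
    {"dx": -0.03,"dy": 0,"dz": -0.05,"ax": 0,"ay": 0,"az": 0},
    {"dx": -0.045,"dy": 0,"dz": -0.08,"ax": 0,"ay": 0,"az": 0},
    {"dx": -0.06,"dy": 0,"dz": -0.11,"ax": 0,"ay": 0,"az": 0},
    {"dx": -0.07,"dy": 0,"dz": -0.13,"ax": 0,"ay": 0,"az": 0},
    {"dx": -0.07,"dy": 0,"dz": -0.13,"ax": 0,"ay": 0,"az": 0},
    {"dx": -0.07,"dy": 0,"dz": -0.13,"ax": 0,"ay": 0,"az": 0},
    {"dx": -0.07,"dy": 0,"dz": -0.13,"ax": 0,"ay": 0,"az": 0},
  ],
)

```text
time: 11.87
eef_pos: [0.3716, -0.024, 0.241]
ee_rot: [[0.993, 0.001, -0.115], [0.115, 0.001, 0.993], [0.001, -1.0, 0.0]]
ft_force: [-0.5, -0.3, -1.0]
finger_gap: 0.999
```

```bash
python3 go.py green .128 .2; python3 look.py f side top; python3 - <<'E'
from geo import *
for n in('side','top'):
 for col in('red','green'):
  for s,cc,m in blobs(n,col):
    q=plane(n,*cc,.08); O=(.6225,-.1215) if col=='red' else (.586,.182); D=np.hypot(q[0]-O[0],q[1]-O[1])
    if .07<D<.15: print(n,col,q,'dist',D)
E
```

```text
t 11.8667 tcp [ 0.3716 -0.024   0.241 ] tgt [0.4588 0.1673 0.2   ] d [0.1086 0.0412 0.18  ] rot [-0.0004  0.      0.0012] F [-0.5 -0.3 -1. ] gap 0.999 q [ -12.  -18.   97.    0.  101. -109.]
along 0.2366 lat -0.18
side red [ 0.530028   -0.13205969  0.08      ] dist 0.09307296819335018
side green [0.45225228 0.16486688 0.08      ] dist 0.13484063690326142
top red [ 0.52896059 -0.12919263  0.08      ] dist 0.09385519374325871
top green [0.45276208 0.16694164 0.08      ] dist 0.13408615813015717
```

View pics/f_side.png

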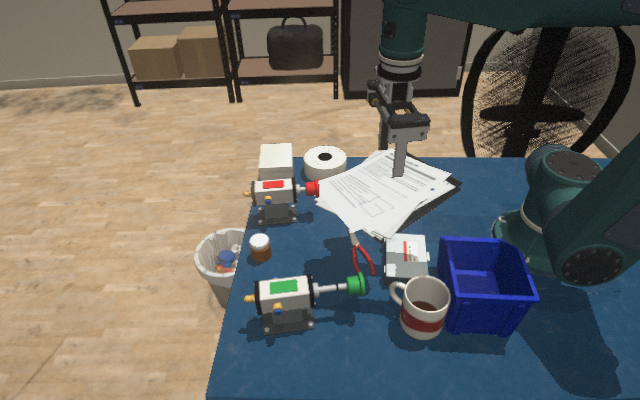

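View pics/f_top.png

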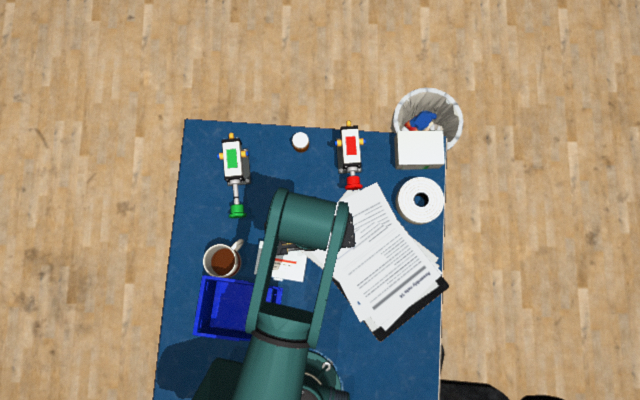

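The green knob is fully out (side (357,286), top (236,210)): it moved 40 to 41 mm, judged by the knob centroid (0.134 to 0.135 m now, 0.094 m at home). The red knob is home (side (313,188)) at 0.093 to 0.094 m. The mug (425,305), jar (260,248) and roll (325,163) have not moved. The arm is clear of everything, so I'm handing in.

```bash
python3 -c "
from rig import r
print(r.get_obs()['time'],r.close_job())"
```

```text
the job is handed in; nothing more can be done
11.9667 None
```

The bench is changed over: the red valve is fully home and the green valve is fully out. I handed the job in at 12.0 s of the 51 s allowed.

- **Red:** I pushed it home with closed fingers until it met a hard stop, with no further movement at 12.9 N. In the cameras its knob is 93–94 mm from the valve's origin; the green knob read the same when home.
- **Green:** Only after checking red in the side camera did I grip the green neck (33 mm gap) and pull. It travelled 40.2 mm to a hard stop at 14.6 N, then I let go and lifted clear. The cameras show its knob 40–41 mm further out, and it stayed there after release.
- **Other checks:** The mug, jar and label roll look unmoved in both views, though I compared those by eye and did not measure them. The arm ended clear of everything, with about 1 N at the wrist. No check disagreed; the first move call was refused and moved nothing.

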